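# Slide the patella trials back into their slot

## Task

Put the three small patella trials lying on the instrument tray back into their storage slot: with the fingertips, slide them flat over the tray, one after another, through the gate at the slot's mouth, until all three lie in a row completely inside the slot. Do not pick anything up, and leave the larger trial and everything else where it is.

Things in the scene. Friction and masses are not known exactly. Their poses are not given: they have to be found in the camera images.
- tray: Fixed, heavy instrument tray, dark steel deck, steel rim, 316 x 266 mm (its x by y). Origin: centre of its underside, on the table; z up; +x is the way parts go into the slot, y = 0 the slot's centre line. Flat deck at z 12 mm; the outer rim is 5 mm thick and stands 12 mm above the deck. A bail handle sticks out 21 mm past each short end.
- compartment (a point): Point on the deck at tray x -70, y 0, z 12 mm, in the open compartment where the four trials and two other parts lie: tray x -155 to +18, y -128 to +128 mm. Its wall towards the slot (12 mm high, 5 mm thick, from x 18 mm) is open for |y| < 39.5 mm, where two upright 45 degree guide faces, 12 mm high, narrow from 79 mm apart at x 18 to 35 mm apart at x 40 mm: the gate.
- gate (a point): Point on the deck in the middle of the gate, at the slot's mouth (tray x 40, y 0, z 12 mm). Its axes are the tray's. The straight slot runs from here along +x, 35 mm between its walls (bars 12 mm thick, 15 mm high), to its end wall. Beside it in bays (x > 25, |y| > 45 mm) stand fixed parts up to 42 mm above the deck.
- slot_end (a point): Point on the deck in the middle of the slot's closed end (tray x 142, y 0, z 12 mm). From x 58 to 142 mm a 4.5 mm lip overhangs the slot from each wall, 12 mm above the deck (26 mm open between), so trials go in only by sliding through the gate. The next trial pushes on those already inside; three in a row take 90 of the slot's 102 mm.
- trial_a: Small patella trial: white plastic round button, 30 mm across, 10 mm high, flat underneath, upright side 7 mm high, gently domed top, 10 to 18 g, loose. One of three alike. Origin: centre of its underside; z up. It slides on the deck with ordinary friction and stops where it is left.
- trial_b: Small patella trial: white plastic round button, 30 mm across, 10 mm high, flat underneath, upright side 7 mm high, gently domed top, 10 to 18 g, loose. One of three alike. Origin: centre of its underside; z up. It slides on the deck with ordinary friction and stops where it is left.
- trial_c: Small patella trial: white plastic round button, 30 mm across, 10 mm high, flat underneath, upright side 7 mm high, gently domed top, 10 to 18 g, loose. One of three alike. Origin: centre of its underside; z up. It slides on the deck with ordinary friction and stops where it is left.
- trial_large: Larger patella trial, same make and white plastic, 40 mm across, 11 mm high, loose; too wide for the gate. Stays where it is. Origin: centre of its underside.
- augment: Steel augment block 28 x 18 x 12 mm (x, y, z), loose in the tray's compartment near a side rim. Stays. Origin: centre of its underside.
- sleeve: Steel sleeve with a black top, 20 mm across, 32 mm high, standing loose in the tray's compartment near a side rim. Stays. Origin: centre of its underside.
- mallet: Mallet, 240 mm long, lying on the table beside the tray. Stays.
- driver: Screwdriver with a blue handle, 220 mm long, lying on the table beside the tray. Stays.
- basin: Round steel bowl, 100 mm across, 45 mm high, on the table. Stays. Origin: centre of its underside.
- head_trial: Grey rounded femoral head trial, 33 mm across, 30 mm high, on the table. Stays. Origin: centre of its underside.
- battery: Grey battery pack, 70 x 55 x 57 mm, on the table. Stays. Origin: centre of its underside.

How it is judged:
By the outcome, as a careful person would: the job done as asked, in the order asked, and still so for the second after the job is handed in, with the robot touching nothing.
It also fails if it takes over 70 s, if anything falls off the work surface, if the arm or the gripper's body presses on something with over 40 N, if the wrist force passes 120 N, or if a joint passes its speed limit or range.

## Robot

A 6-joint arm with a two-finger parallel gripper is mounted at the origin on the work surface. World frame = base frame: x ahead of the robot, y to its left, z up, the work surface at z = 0. Lengths are in mm, angles in rad, forces in N, time in s.
With the tool pointing down it reaches from about 275 to 875 mm from the base axis. Payload 12.5 kg.
Tool frame: the origin (TCP) lies at the very end of the fingers, on their centre line; the grasp point (between the pads) lies ctrl.grasp_offset behind it (ctrl.grasp_offset is the distance from the TCP to the grasp point, in mm); z points along the fingers, y is the line along which they close (so a half turn about z gives the same grasp; the last joint's range is limited). The gripper opens to 85 mm and grips with 20 to 120 N. Pads are 22 mm wide; open, the fingers measure 114 mm over their backs; the gripper's body (76 mm by 85 mm) begins 54 mm behind the grasp point. The pads swing forward as they close: fully open they stand 13 mm farther back than shut.
Start: joints at [-1.34, 0.351, 1.652, -0, 1.139, -0.085], TCP at [170.836, -522.78, 231.29] pointing down, gripper open.
Joint ranges: [-2.75, 2.75], [-0.79, 2.1], [0.01, 2.65], [-1.57, 4.71], [0.07, 3.14], [-2.87, 2.87]. Speed limits (rad/s): [2.22, 2.22, 2.79, 3.14, 3.14, 3.14].

## Interface

Orientations are given as a unit quaternion [x, y, z, w].
In Python, from station import ctrl gives the robot as it stands.
- The arm moves only by the tool apply_moves, never from a script. Its argument "commands" is a list of rows, each an object of numbers: "dx", "dy", "dz": the shift along the world's x, y, z normalised to -1 to 1, where 1 is 300 mm; "wx", "wy", "wz": the turn, a rotation vector about the world's x, y, z normalised to -1 to 1, where 1 is 120 degrees; "claw": the closure, from -1 (fully open) to 1 (shut). In form: [{"dx": .., "dy": .., "dz": .., "wx": .., "wy": .., "wz": .., "claw": ..}, ...]. A call has 1 to 20 rows; each row shifts and turns the commanded pose from where the row before left it; what a row does not reach is not made up. A row lasts 1/10 s, in which the tool goes at most 50 mm and 8.59 degrees, less where a joint would pass 70% of its speed; a pose out of reach is approached as far as the arm can. A call with a number of a shift or a turn outside -1 to 1 is refused whole. A call with a gripper value outside its range is refused whole. The fingers move at their own pace and stop on an object; the grip force is fixed at half the most. Time passes only in rows, so rows that do not move let the fingers close. It gives the time, the measured TCP pose, the force, the opening and the grip force at its end, in the units of the state.
- ctrl.read_state(): the state, without advancing time (a new reading comes with each control period).
- ctrl.grab_frame(name): name is "side" or "top" or "wrist"; returns (picture, depth): 384x512x3 uint8, blue, green, red; 384x512 float32, mm along the optical axis (not along the pixel's ray), 0 where there is no reading.
- ctrl.camera_info(name): a dict with "fovy" (degrees; the focal length in pixels is half the picture's height over the tangent of half this angle, whatever the lens; pixels are square), "cx", "cy" (the principal point, pixels), "k1" (the pictures are not rectified: a ray, as slopes to the right and down, at radius r is drawn at 1 + k1 r^2 times it, then the intrinsics apply), "camera_from_world" (4x4, takes a point from world to camera coordinates); the wrist camera has in their place "mount" (4x4, takes a point from camera to tool coordinates, whose origin is the TCP and whose axes are the flange's). Camera axes: x right, y down, z forward; pixel columns grow to the right and rows downward; lengths in mm; the calibration is good to about 2 mm. A picture is of the moment at which its call begins: read the wrist's pose just before it. camera_info takes no time and is no camera call.
- ctrl.hand_in(): hands the job in; it is judged then, once.
The state is a dict: "time_s": time; "joint_positions": joint angles; "dq": joint speeds; "tau": joint torques, N m; "tcp_pos": TCP position; "orientation": TCP orientation; "force": force on the tool from outside, world axes, zero at the start; "moment": the same for the moment, N m; "width": finger opening in mm; "grip_force": force on a finger pad.
Only numpy, scipy, OpenCV 4.12 (cv2) and the standard library are available. Lean on these libraries where they do the work, as an engineer would, in place of code of your own. Each camera call takes 0.05 s, during which the arm holds its last target. There are 200 camera calls.

## Working session

There is one attempt and no reset: what is moved stays moved. The work goes in short steps, Python scripts to look and compute and a tool call to move; the robot and the scene stay as the last step left them, time stands still between calls to the robot, and variables do not carry over. Pictures are saved under pics/ and viewed, at most 10 in all, crops included, and the job is handed in when it is done.

Besides the shell and the picture viewer there is one more tool, called after "Call:" as name(argument=value, ...) on one line, values as JSON. apply_moves: Moves the arm, as the interface text tells. Its arguments: {"type":"object","properties":{"commands":{"type":"array"}},"required":["commands"]}

```bash
ls; mkdir -p pics; python3 - <<'E'
from station import ctrl
import cv2
s=ctrl.read_state();print(s['time_s'],s['tcp_pos'],s['orientation'],s['width'],ctrl.grasp_offset)
for n in('top','side'):
    p,d=ctrl.grab_frame(n);cv2.imwrite(f'pics/{n}0.png',p)
    import numpy as np;np.save(f'{n}0.npy',d)
for n in('top','side','wrist'):print(n,ctrl.camera_info(n))
E
```

```text
pics
0.0 [ 170.76514889 -522.46965898  230.76390198] [ 9.87561944e-01  1.57229383e-01 -2.80344381e-05 -5.72355691e-04] 85.61259698766447 18.700000000000003
top {'fovy': 51.021900216678375, 'cx': 255.8245616385164, 'cy': 188.0575700901837, 'k1': -0.055874607973026, 'camera_from_world': array([[-2.76753104e-02, -9.99606865e-01, -4.49368805e-03,
         1.20336703e+01],
       [-9.79762714e-01,  2.80168648e-02, -1.98192028e-01,
         5.52560236e+02],
       [ 1.98240011e-01, -1.08227790e-03, -9.80152910e-01,
         1.24941665e+03],
       [ 0.00000000e+00,  0.00000000e+00,  0.00000000e+00,
         1.00000000e+00]])}
side {'fovy': 43.99201158878169, 'cx': 256.3913051797614, 'cy': 186.03412186733516, 'k1': -0.07924599745729882, 'camera_from_world': array([[-8.91706528e-01, -4.52105433e-01,  2.14510108e-02,
         5.26259373e+02],
       [-2.57511115e-01,  4.67783721e-01, -8.45497733e-01,
         1.59505008e+02],
       [ 3.72219685e-01, -7.59459721e-01, -5.33547972e-01,
         1.50685792e+03],
       [ 0.00000000e+00,  0.00000000e+00,  0.00000000e+00,
         1.00000000e+00]])}
wrist {'fovy': 58.93332945731569, 'cx': 252.38529694665633, 'cy': 191.5656342351164, 'k1': 0.0285424805181016, 'mount': array([[ 8.59983105e-04, -9.44582689e-01, -3.28272455e-01,
         8.51851820e+01],
       [ 9.99999627e-01,  8.39571186e-04,  2.03911033e-04,
        -1.86288781e-02],
       [ 8.29972632e-05, -3.28272508e-01,  9.44583058e-01,
        -1.42227263e+02],
       [ 0.00000000e+00,  0.00000000e+00,  0.00000000e+00,
         1.00000000e+00]])}
```

View pics/top0.png

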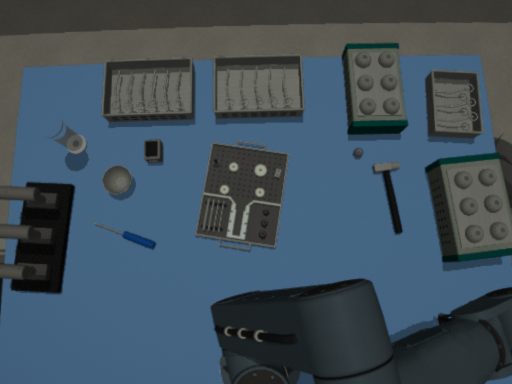

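View pics/side0.png

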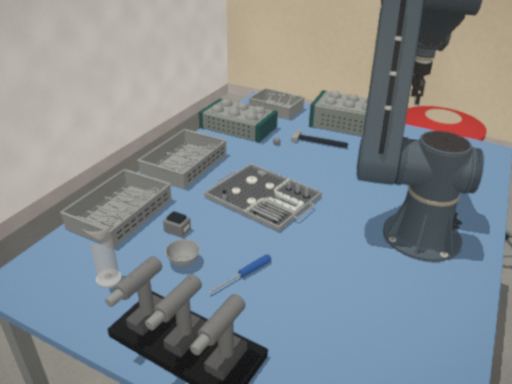

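The top view shows the tray at about (242,195), with the slot pointing toward the robot. The trials are near (233,167), (224,189) and (260,192), and the large one is near (260,170). The sleeve is at (215,162) and the augment at (278,173). I'll measure coarsely, then look closer with the wrist camera.

```bash
cat > h.py <<'E'
import numpy as np,cv2
from scipy.spatial.transform import Rotation as R
from station import ctrl
def cam(n,s=None):
    i=ctrl.camera_info(n);f=192/np.tan(np.radians(i['fovy']/2))
    if n=='wrist':
        T=np.eye(4);T[:3,:3]=R.from_quat(s['orientation']).as_matrix();T[:3,3]=s['tcp_pos'];W=T@i['mount']
    else: W=np.linalg.inv(i['camera_from_world'])
    return np.array([[f,0,i['cx']],[0,f,i['cy']],[0,0,1]]),np.array([i['k1'],0,0,0,0.]),W
def ray(c,uv,z):
    K,D,W=c;uv=np.array(uv,float).reshape(-1,1,2)
    n=cv2.undistortPoints(uv,K,D).reshape(-1,2)
    d=np.c_[n,np.ones(len(n))]@W[:3,:3].T;o=W[:3,3]
    return o+d*((z-o[2])/d[:,2])[:,None]
def proj(c,P):
    K,D,W=c;M=np.linalg.inv(W)
    return cv2.projectPoints(np.array(P,float).reshape(-1,1,3),cv2.Rodrigues(M[:3,:3])[0],M[:3,3],K,D)[0].reshape(-1,2)
E
python3 - <<'E'
from h import *
c=cam('top')
for n,u,z in [('corners',[(212,144),(288,151),(275,247),(196,236)],24),('trials',[(233,167),(224,189),(260,192),(260,170)],22),('slot',[(241,208),(233,236)],27)]:
    print(n,ray(c,u,z).round(0).tolist())
p=cv2.imread('pics/top0.png');cv2.imwrite('pics/top0c.png',cv2.resize(p[130:260,180:305],None,fx=4.5,fy=4.5,interpolation=cv2.INTER_CUBIC))
E
```

```text
corners [[716.0, 141.0, 24.0], [684.0, -116.0, 24.0], [363.0, -60.0, 24.0], [406.0, 195.0, 24.0]]
trials [[634.0, 71.0, 22.0], [559.0, 102.0, 22.0], [546.0, -17.0, 22.0], [621.0, -19.0, 22.0]]
slot [[493.0, 47.0, 27.0], [402.0, 75.0, 27.0]]
```

View pics/top0c.png

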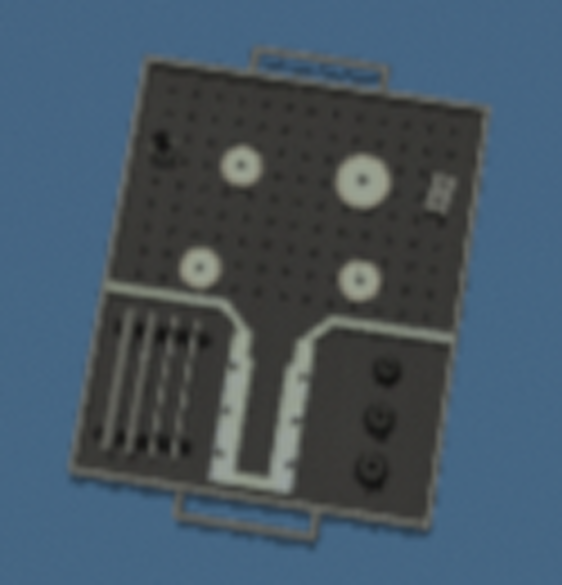

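The crop shows three 30 mm trials, at crop pixels (242,165), (200,268) and (359,280). The large trial is at (362,180) and the slot mouth is near (275,340). Next I'll move over the tray for a close wrist view.

Call:
apply_moves(commands=[{"dx": 0.07,"dy": 0.0925,"wz": -0.0117,"claw": 1},{"dx": 0.07,"dy": 0.0925,"wz": -0.0117,"claw": 1},{"dx": 0.07,"dy": 0.0925,"wz": -0.0117,"claw": 1},{"dx": 0.07,"dy": 0.0925,"wz": -0.0117,"claw": 1},{"dx": 0.07,"dy": 0.0925,"wz": -0.0117,"claw": 1},{"dx": 0.07,"dy": 0.0925,"wz": -0.0117,"claw": 1},{"dx": 0.07,"dy": 0.0925,"wz": -0.0117,"claw": 1},{"dx": 0.07,"dy": 0.0925,"wz": -0.0117,"claw": 1},{"dx": 0.07,"dy": 0.0925,"wz": -0.0117,"claw": 1},{"dx": 0.07,"dy": 0.0925,"wz": -0.0117,"claw": 1},{"dx": 0.07,"dy": 0.0925,"wz": -0.0117,"claw": 1},{"dx": 0.07,"dy": 0.0925,"wz": -0.0117,"claw": 1},{"dx": 0.07,"dy": 0.0925,"wz": -0.0117,"claw": 1},{"dx": 0.07,"dy": 0.0925,"wz": -0.0117,"claw": 1},{"dx": 0.07,"dy": 0.0925,"wz": -0.0117,"claw": 1},{"dx": 0.07,"dy": 0.0925,"wz": -0.0117,"claw": 1},{"dx": 0.07,"dy": 0.0925,"wz": -0.0117,"claw": 1},{"dx": 0.07,"dy": 0.0925,"wz": -0.0117,"claw": 1},{"dx": 0.07,"dy": 0.0925,"wz": -0.0117,"claw": 1},{"dx": 0.07,"dy": 0.0925,"wz": -0.0117,"claw": 1}])

```text
schema error: expected keys dx, dy, dz, wx, wy, wz, claw
```

```bash
python3 - <<'E'
from h import *
import pickle
s=ctrl.read_state();p,d=ctrl.grab_frame('wrist')
print(s['time_s'],s['tcp_pos'],R.from_quat(s['orientation']).as_matrix().round(3).tolist(),s['width'])
cv2.imwrite('pics/w1.png',p);np.save('w1.npy',d);pickle.dump(s,open('w1.pkl','wb'))
E
```

```text
0.1 [ 170.76790743 -522.51371415  230.81888764] [[0.951, 0.311, -0.0], [0.311, -0.951, 0.001], [0.0, -0.001, -1.0]] 85.07189620753176
```

View pics/w1.png

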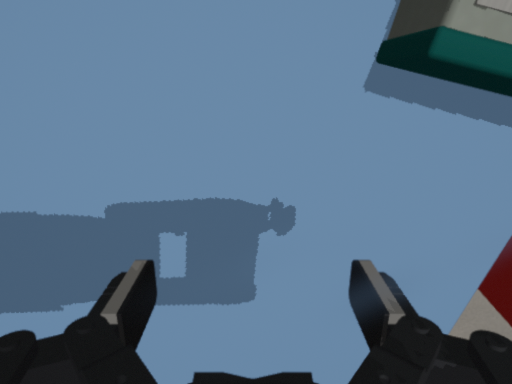

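The move was refused because every key is needed, so this picture only shows the open fingers over bare table. I'll resend it with all the keys.

Call:
apply_moves(commands=[{"dx": 0.07,"dy": 0.0925,"dz": 0,"wx": 0,"wy": 0,"wz": -0.0117,"claw": 1},{"dx": 0.07,"dy": 0.0925,"dz": 0,"wx": 0,"wy": 0,"wz": -0.0117,"claw": 1},{"dx": 0.07,"dy": 0.0925,"dz": 0,"wx": 0,"wy": 0,"wz": -0.0117,"claw": 1},{"dx": 0.07,"dy": 0.0925,"dz": 0,"wx": 0,"wy": 0,"wz": -0.0117,"claw": 1},{"dx": 0.07,"dy": 0.0925,"dz": 0,"wx": 0,"wy": 0,"wz": -0.0117,"claw": 1},{"dx": 0.07,"dy": 0.0925,"dz": 0,"wx": 0,"wy": 0,"wz": -0.0117,"claw": 1},{"dx": 0.07,"dy": 0.0925,"dz": 0,"wx": 0,"wy": 0,"wz": -0.0117,"claw": 1},{"dx": 0.07,"dy": 0.0925,"dz": 0,"wx": 0,"wy": 0,"wz": -0.0117,"claw": 1},{"dx": 0.07,"dy": 0.0925,"dz": 0,"wx": 0,"wy": 0,"wz": -0.0117,"claw": 1},{"dx": 0.07,"dy": 0.0925,"dz": 0,"wx": 0,"wy": 0,"wz": -0.0117,"claw": 1},{"dx": 0.07,"dy": 0.0925,"dz": 0,"wx": 0,"wy": 0,"wz": -0.0117,"claw": 1},{"dx": 0.07,"dy": 0.0925,"dz": 0,"wx": 0,"wy": 0,"wz": -0.0117,"claw": 1},{"dx": 0.07,"dy": 0.0925,"dz": 0,"wx": 0,"wy": 0,"wz": -0.0117,"claw": 1},{"dx": 0.07,"dy": 0.0925,"dz": 0,"wx": 0,"wy": 0,"wz": -0.0117,"claw": 1},{"dx": 0.07,"dy": 0.0925,"dz": 0,"wx": 0,"wy": 0,"wz": -0.0117,"claw": 1},{"dx": 0.07,"dy": 0.0925,"dz": 0,"wx": 0,"wy": 0,"wz": -0.0117,"claw": 1},{"dx": 0.07,"dy": 0.0925,"dz": 0,"wx": 0,"wy": 0,"wz": -0.0117,"claw": 1},{"dx": 0.07,"dy": 0.0925,"dz": 0,"wx": 0,"wy": 0,"wz": -0.0117,"claw": 1},{"dx": 0.07,"dy": 0.0925,"dz": 0,"wx": 0,"wy": 0,"wz": -0.0117,"claw": 1},{"dx": 0.07,"dy": 0.0925,"dz": 0,"wx": 0,"wy": 0,"wz": -0.0117,"claw": 1}])

```text
time_s: 2.15
tcp_pos: [591.4, 33.5, 231.0]
orientation: [0.996, -0.087, -0.0, 0.0]
force: [-0.1, -0.8, -0.3]
width: 0.0
grip_force: 0.0
```

```bash
cat > snap.py <<'E'
from h import *
import pickle,sys
s=ctrl.read_state();p,d=ctrl.grab_frame('wrist');n=sys.argv[1]
print(s['time_s'],s['tcp_pos'],R.from_quat(s['orientation']).as_matrix().round(3).tolist(),s['width'])
cv2.imwrite(f'pics/{n}.png',p);np.save(n+'.npy',d);pickle.dump(s,open(n+'.pkl','wb'))
E
python3 snap.py w2
```

```text
2.15 [591.41141862  33.54009479 231.02144248] [[0.985, -0.174, -0.0], [-0.174, -0.985, -0.0], [-0.0, 0.0, -1.0]] 0.025291832707893095
```

View pics/w2.png

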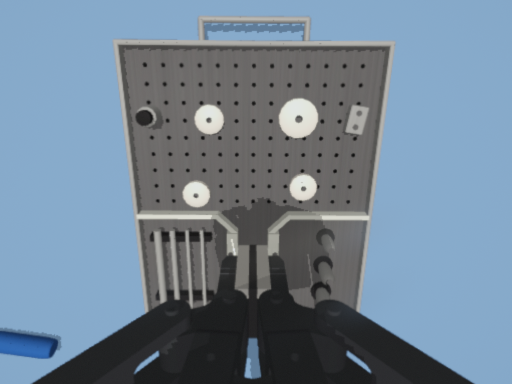

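The view shows the trials at (209,119), (196,194) and (303,187). The large trial is at (298,118), the sleeve at (146,117) and the augment at (357,120). The wall is at row 216 and the gate is around columns 218–290. I'll fit the tray frame from the outer rim and the trials from white blobs.

```bash
cat > meas.py <<'E'
from h import *
import pickle,sys,json,os
def trials(n):
    s=pickle.load(open(n+'.pkl','rb'));p=cv2.imread(f'pics/{n}.png');c=cam('wrist',s)
    h=cv2.cvtColor(p,cv2.COLOR_BGR2HSV);m=((h[...,2]>200)&(h[...,1]<50)).astype('uint8')
    m=cv2.morphologyEx(m,cv2.MORPH_CLOSE,np.ones((7,7)));m=cv2.morphologyEx(m,cv2.MORPH_OPEN,np.ones((5,5)))
    out=[]
    for k in cv2.findContours(m,cv2.RETR_EXTERNAL,cv2.CHAIN_APPROX_NONE)[0]:
        if cv2.contourArea(k)<200: continue
        w=ray(c,k,19.)[:,:2];(x,y),r=cv2.minEnclosingCircle(w.astype('float32'))
        A=np.c_[2*w,np.ones(len(w))];q=np.linalg.lstsq(A,(w**2).sum(1),rcond=None)[0];r2=np.sqrt(q[2]+q[0]**2+q[1]**2)
        out.append((q[0],q[1],r2,r))
    return out,c,p,h,s
if os.path.exists('tray.json'): O,th=json.load(open('tray.json'))
def w2t(P):
    d=np.asarray(P)[...,:2]-O;C,S=np.cos(th),np.sin(th);return np.stack([d[...,0]*C+d[...,1]*S,-d[...,0]*S+d[...,1]*C],-1)
def t2w(P):
    P=np.asarray(P,float);C,S=np.cos(th),np.sin(th);return np.stack([P[...,0]*C-P[...,1]*S,P[...,0]*S+P[...,1]*C],-1)+O
E
python3 - <<'E'
from meas import *
T,c,p,h,s=trials('w2')
blue=((h[...,0]>95)&(h[...,0]<125)&(h[...,1]>80)).astype('uint8')
# sample edges: left/right per row, far per column
g=cv2.GaussianBlur(p,(3,3),0)
def first(line): # index of first run of 4 non blue
    for i in range(len(line)-4):
        if not line[i:i+4].any(): return i-.5
L=[(60+0+first(blue[r,60:]),r) for r in range(60,280,4)]
Rr=[(450-first(blue[r,450::-1]),r) for r in range(60,280,4)]
F=[(u,first(blue[:,u])+0) for u in list(range(128,194,4))+list(range(318,386,4))]
def fl(px):
    w=ray(c,px,24.)[:,:2].astype('float32');vx,vy,x,y=cv2.fitLine(w,cv2.DIST_HUBER,0,.01,.01).ravel()
    d=np.abs((w-[x,y])@[-vy,vx]);print('res',d.mean(),d.max(),'ang',np.degrees(np.arctan2(vy,vx)));return np.array([x,y]),np.array([vx,vy])
l,r,f=fl(L),fl(Rr),fl(F)
ax=-l[1] if l[1][0]>0 else l[1];bx=-r[1] if r[1][0]>0 else r[1]
t=ax+bx;th=np.arctan2(t[1],t[0]);print('th',np.degrees(th), 'far-> ',np.degrees(np.arctan2(f[1][1],f[1][0])))
t=np.array([np.cos(th),np.sin(th)]);n=np.array([-t[1],t[0]])
print('width',(l[0]-r[0])@n)
yc=((l[0]+r[0])/2)@n; xf=f[0]@t
O=(xf+158)*t+yc*n;print('O',O);json.dump([O.tolist(),float(th)],open('tray.json','w'))
import meas;meas.O,meas.th=O,th
for a in T:print(np.round(a,1),w2t(a[:2]).round(1))
for nm,px in [('wall row216',[(160,213),(345,214)]),('gate corners',[(218,214),(290,214)])]:print(nm,w2t(ray(c,px,24.)).round(1).tolist())
print('sleeve,aug',w2t(ray(c,[(146,117),],44.)).round(),w2t(ray(c,[(357,120)],24.)).round())
# finger tip thickness from depth at tip region
d=np.load('w2.npy');print('tip px',proj(c,[s['tcp_pos']]).round(), )
for r in (236,240,246,252,260):print(r,[int(x) for x in d[r,205:300:3]])
E
```

```text
res 0.26196584 0.5532646 ang -10.354959
res 0.28409347 0.9416652 ang -10.216473
res 0.10518829 0.42237473 ang 79.67961
th 169.71428 far->  79.67961
width -266.7644
O [548.72375  40.80683]
[562.  102.2  13.7  14.4] [ -2.1 -62.8]
[549.2 -15.   13.9  14.4] [-10.4  54.8]
[639.   70.8  13.9  14.4] [-83.5 -45.6]
[624.2 -19.5  19.   19.8] [-85.1  45.9]
wall row216 [[18.8, -102.8], [18.9, 102.6]]
gate corners [[19.7, -38.6], [19.3, 41.6]]
sleeve,aug [[ -88. -102.]] [[-84. 105.]]
tip px [[253. 262.]]
236 [389, 389, 392, 399, 400, 402, 401, 401, 383, 384, 384, 401, 402, 402, 400, 401, 403, 400, 401, 402, 401, 384, 385, 385, 385, 400, 402, 402, 400, 401, 401, 401]
240 [389, 388, 402, 402, 403, 403, 402, 403, 386, 385, 387, 402, 403, 401, 402, 403, 402, 403, 402, 401, 403, 386, 386, 385, 385, 403, 404, 403, 403, 403, 403, 403]
246 [405, 404, 405, 405, 404, 405, 406, 406, 388, 389, 388, 153, 154, 153, 153, 154, 154, 154, 153, 153, 154, 389, 389, 388, 389, 405, 405, 406, 405, 404, 406, 406]
252 [408, 406, 407, 408, 407, 407, 408, 408, 390, 389, 391, 148, 148, 148, 146, 147, 148, 147, 148, 147, 149, 391, 390, 390, 391, 409, 407, 406, 407, 407, 409, 407]
260 [410, 411, 411, 410, 413, 413, 150, 150, 149, 149, 150, 141, 141, 142, 142, 143, 141, 142, 141, 142, 141, 140, 150, 149, 150, 149, 412, 411, 411, 410, 411, 411]
```

The tray fit is good: width 266.8 mm against 266 nominal, and trial radii near 14 mm. In tray coordinates the trials are at (-10,55), (-2,-63) and (-83,-46). Each one gets a y-push to the centre line, then an x-push through the gate with shut fingers. The tips are about 14 mm wide across tool y and 22 mm along tool x.

```bash
cat > plan.py <<'E'
# usage: plan.py "x,y,z,rows" ...   (tray x,y; world z) from the present TCP
from meas import *
s=ctrl.read_state();c=np.r_[w2t(s['tcp_pos']),s['tcp_pos'][2]];print('t',s['time_s'],'tcp tray',c.round(1),'F',np.round(s['force'],1),'w',round(s['width'],1))
c=np.array(s['tcp_pos'])
for a in sys.argv[1:]:
    x,y,z,n=map(float,a.split(','));g=np.r_[t2w([x,y]),z];d=(g-c)/300/n;print(a,'->',d.round(4).tolist());c=c+np.round(d,4)*300*n
E
python3 plan.py -10.5,86,60,6 -10.5,86,14.5,3 -10.5,22,14.5,8
```

```text
t 2.2 tcp tray [-44.8  -4.2 230.9] F [-2.2  2.6 -0.9] w 0.0
-10.5,86,60,6 -> [-0.0277, -0.0459, -0.095]
-10.5,86,14.5,3 -> [0.0, 0.0, -0.0505]
-10.5,22,14.5,8 -> [0.0048, 0.0262, 0.0]
```

Call:
apply_moves(commands=[{"dx": -0.0277,"dy": -0.0459,"dz": -0.095,"wx": 0,"wy": 0,"wz": 0,"claw": 1},{"dx": -0.0277,"dy": -0.0459,"dz": -0.095,"wx": 0,"wy": 0,"wz": 0,"claw": 1},{"dx": -0.0277,"dy": -0.0459,"dz": -0.095,"wx": 0,"wy": 0,"wz": 0,"claw": 1},{"dx": -0.0277,"dy": -0.0459,"dz": -0.095,"wx": 0,"wy": 0,"wz": 0,"claw": 1},{"dx": -0.0277,"dy": -0.0459,"dz": -0.095,"wx": 0,"wy": 0,"wz": 0,"claw": 1},{"dx": -0.0277,"dy": -0.0459,"dz": -0.095,"wx": 0,"wy": 0,"wz": 0,"claw": 1},{"dx": 0,"dy": 0,"dz": -0.0505,"wx": 0,"wy": 0,"wz": 0,"claw": 1},{"dx": 0,"dy": 0,"dz": -0.0505,"wx": 0,"wy": 0,"wz": 0,"claw": 1},{"dx": 0,"dy": 0,"dz": -0.0505,"wx": 0,"wy": 0,"wz": 0,"claw": 1},{"dx": 0,"dy": 0,"dz": 0,"wx": 0,"wy": 0,"wz": 0,"claw": 1},{"dx": 0,"dy": 0,"dz": 0,"wx": 0,"wy": 0,"wz": 0,"claw": 1}])

```text
time_s: 3.3
tcp_pos: [541.2, -50.2, 15.0]
orientation: [0.996, -0.087, -0.0, -0.0]
force: [0.0, 0.5, -0.4]
width: 0.0
grip_force: 0.0
```

```bash
python3 plan.py -10.5,22,14.5,9 -10.5,28,14.5,1 -44,28,14.5,3 -44,0,14.5,3; python3 snap.py w3
```

```text
t 3.3 tcp tray [-8.8 90.9 15. ] F [ 0.   0.5 -0.4] w 0.0
-10.5,22,14.5,9 -> [0.0052, 0.025, -0.0002]
-10.5,28,14.5,1 -> [-0.0039, -0.0198, 0.0003]
-44,28,14.5,3 -> [0.0366, -0.0066, -0.0]
-44,0,14.5,3 -> [0.0056, 0.0306, -0.0]
3.3 [541.17780642 -50.17729128  14.96109396] [[0.985, -0.173, -0.0], [-0.173, -0.985, 0.0], [-0.0, -0.0, -1.0]] 0.04574228238629963
```

View pics/w3.png

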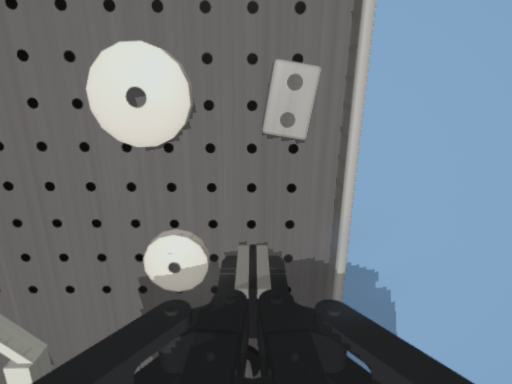

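The shut fingers are at deck level at (252,245). The target trial is level with them at (176,262), and nothing has been touched. I'll push it along -y, then go round behind it.

Call:
apply_moves(commands=[{"dx": 0.0052,"dy": 0.025,"dz": -0.0002,"wx": 0,"wy": 0,"wz": 0,"claw": 1},{"dx": 0.0052,"dy": 0.025,"dz": -0.0002,"wx": 0,"wy": 0,"wz": 0,"claw": 1},{"dx": 0.0052,"dy": 0.025,"dz": -0.0002,"wx": 0,"wy": 0,"wz": 0,"claw": 1},{"dx": 0.0052,"dy": 0.025,"dz": -0.0002,"wx": 0,"wy": 0,"wz": 0,"claw": 1},{"dx": 0.0052,"dy": 0.025,"dz": -0.0002,"wx": 0,"wy": 0,"wz": 0,"claw": 1},{"dx": 0.0052,"dy": 0.025,"dz": -0.0002,"wx": 0,"wy": 0,"wz": 0,"claw": 1},{"dx": 0.0052,"dy": 0.025,"dz": -0.0002,"wx": 0,"wy": 0,"wz": 0,"claw": 1},{"dx": 0.0052,"dy": 0.025,"dz": -0.0002,"wx": 0,"wy": 0,"wz": 0,"claw": 1},{"dx": 0.0052,"dy": 0.025,"dz": -0.0002,"wx": 0,"wy": 0,"wz": 0,"claw": 1},{"dx": 0,"dy": 0,"dz": 0,"wx": 0,"wy": 0,"wz": 0,"claw": 1},{"dx": -0.0039,"dy": -0.0198,"dz": 0,"wx": 0,"wy": 0,"wz": 0,"claw": 1},{"dx": 0.0366,"dy": -0.0066,"dz": 0,"wx": 0,"wy": 0,"wz": 0,"claw": 1},{"dx": 0.0366,"dy": -0.0066,"dz": 0,"wx": 0,"wy": 0,"wz": 0,"claw": 1},{"dx": 0.0366,"dy": -0.0066,"dz": 0,"wx": 0,"wy": 0,"wz": 0,"claw": 1},{"dx": 0.0056,"dy": 0.0306,"dz": 0,"wx": 0,"wy": 0,"wz": 0,"claw": 1},{"dx": 0.0056,"dy": 0.0306,"dz": 0,"wx": 0,"wy": 0,"wz": 0,"claw": 1},{"dx": 0.0056,"dy": 0.0306,"dz": 0,"wx": 0,"wy": 0,"wz": 0,"claw": 1},{"dx": 0,"dy": 0,"dz": 0,"wx": 0,"wy": 0,"wz": 0,"claw": 1},{"dx": 0,"dy": 0,"dz": 0,"wx": 0,"wy": 0,"wz": 0,"claw": 1}])

```text
time_s: 5.25
tcp_pos: [591.6, 33.2, 14.3]
orientation: [0.996, -0.087, -0.0, 0.0]
force: [-0.9, -0.1, -0.4]
width: 0.3
grip_force: 0.0
```

```bash
python3 plan.py -44,0,14.5,1 42,0,14.5,12 ; python3 - <<'E'
from meas import *
T=trials('w3')[0]
for a in T: print('w3',np.round(w2t(a[:2]),1),np.round(a[2:],1))
c=cam('top');p,d=ctrl.grab_frame('top');h=cv2.cvtColor(p,cv2.COLOR_BGR2HSV)
m=((h[...,2]>150)&(h[...,1]<60)).astype('uint8');m[:140]=0;m[250:]=0;m[:,:200]=0;m[:,290:]=0
for k in cv2.findContours(m,cv2.RETR_EXTERNAL,cv2.CHAIN_APPROX_NONE)[0]:
    if cv2.contourArea(k)>25:
        M=cv2.moments(k);q=ray(c,[(M['m10']/M['m00'],M['m01']/M['m00'])],20.);print('top',M['m00'],w2t(q).round(1).tolist())
E
```

```text
t 5.25 tcp tray [-43.6  -0.2  14.3] F [-0.9 -0.1 -0.4] w 0.3
-44,0,14.5,1 -> [0.0013, -0.0009, 0.0006]
42,0,14.5,12 -> [-0.0235, 0.0043, 0.0]
w3 [ 49.6 -32.1] [ 9.2 13.4]
w3 [-14.1  54.2] [11.3 14.5]
w3 [-85.1  45.7] [19.4 19.8]
```

Call:
apply_moves(commands=[{"dx": -0.0235,"dy": 0.0043,"dz": 0.0005,"wx": 0,"wy": 0,"wz": 0,"claw": 1},{"dx": -0.0235,"dy": 0.0043,"dz": 0,"wx": 0,"wy": 0,"wz": 0,"claw": 1},{"dx": -0.0235,"dy": 0.0043,"dz": 0,"wx": 0,"wy": 0,"wz": 0,"claw": 1},{"dx": -0.0235,"dy": 0.0043,"dz": 0,"wx": 0,"wy": 0,"wz": 0,"claw": 1},{"dx": -0.0235,"dy": 0.0043,"dz": 0,"wx": 0,"wy": 0,"wz": 0,"claw": 1},{"dx": -0.0235,"dy": 0.0043,"dz": 0,"wx": 0,"wy": 0,"wz": 0,"claw": 1},{"dx": -0.0235,"dy": 0.0043,"dz": 0,"wx": 0,"wy": 0,"wz": 0,"claw": 1}])

```text
time_s: 6.0
tcp_pos: [541.9, 41.9, 14.5]
orientation: [0.996, -0.087, 0.0, -0.0]
force: [0.1, -0.3, 0.1]
width: 0.3
grip_force: 0.0
```

```bash
python3 plan.py 42,0,14.5,5; python3 - <<'E'
from h import *
p,d=ctrl.grab_frame('side');q,e=ctrl.grab_frame('top')
a=cv2.resize(p[150:240,190:340],(780,468),interpolation=cv2.INTER_CUBIC);cv2.imwrite('pics/s1.png',a)
E
```

```text
t 6.0 tcp tray [ 6.9  0.1 14.5] F [ 0.1 -0.3  0.1] w 0.3
42,0,14.5,5 -> [-0.023, 0.0043, 0.0]
```

View pics/s1.png

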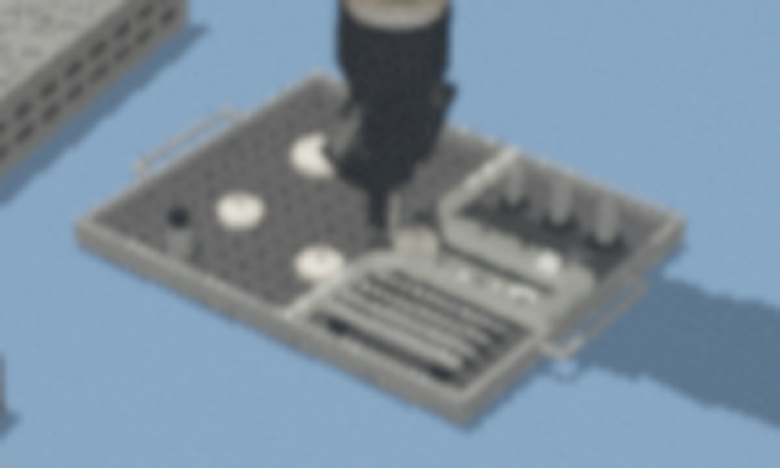

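The side view shows the other trials at (240,210), (320,264) and the large one at (318,155), all undisturbed. The pushed trial is not left in the compartment, so it is ahead of the finger in the gate. I'll push on and then lift to look.

Call:
apply_moves(commands=[{"dx": -0.023,"dy": 0.0043,"dz": 0,"wx": 0,"wy": 0,"wz": 0,"claw": 1},{"dx": -0.023,"dy": 0.0043,"dz": 0,"wx": 0,"wy": 0,"wz": 0,"claw": 1},{"dx": -0.023,"dy": 0.0043,"dz": 0,"wx": 0,"wy": 0,"wz": 0,"claw": 1},{"dx": -0.023,"dy": 0.0043,"dz": 0,"wx": 0,"wy": 0,"wz": 0,"claw": 1},{"dx": -0.023,"dy": 0.0043,"dz": 0,"wx": 0,"wy": 0,"wz": 0,"claw": 1},{"dx": 0,"dy": 0,"dz": 0,"wx": 0,"wy": 0,"wz": 0,"claw": 1},{"dx": 0,"dy": 0,"dz": 0,"wx": 0,"wy": 0,"wz": 0,"claw": 1}])

```text
time_s: 6.8
tcp_pos: [508.1, 48.3, 14.6]
orientation: [0.996, -0.087, 0.0, -0.0]
force: [-0.6, 1.2, -0.2]
width: 0.1
grip_force: 0.0
```

```bash
python3 plan.py 0,0,40,3 -50,-40,160,4
```

```text
t 6.8 tcp tray [41.3 -0.1 14.6] F [-0.6  1.2 -0.2] w 0.1
0,0,40,3 -> [0.0452, -0.0083, 0.0283]
-50,-40,160,4 -> [0.0469, 0.0254, 0.1]
```

Call:
apply_moves(commands=[{"dx": 0.0452,"dy": -0.0083,"dz": 0.0283,"wx": 0,"wy": 0,"wz": 0,"claw": 1},{"dx": 0.0452,"dy": -0.0083,"dz": 0.0283,"wx": 0,"wy": 0,"wz": 0,"claw": 1},{"dx": 0.0452,"dy": -0.0083,"dz": 0.0283,"wx": 0,"wy": 0,"wz": 0,"claw": 1},{"dx": 0.03,"dy": 0.065,"dz": 0.1,"wx": 0,"wy": 0,"wz": 0,"claw": 1},{"dx": 0.03,"dy": 0.065,"dz": 0.1,"wx": 0,"wy": 0,"wz": 0,"claw": 1},{"dx": 0.03,"dy": 0.065,"dz": 0.1,"wx": 0,"wy": 0,"wz": 0,"claw": 1},{"dx": 0.03,"dy": 0.065,"dz": 0.1,"wx": 0,"wy": 0,"wz": 0,"claw": 1},{"dx": 0,"dy": 0,"dz": 0,"wx": 0,"wy": 0,"wz": 0,"claw": 1},{"dx": 0,"dy": 0,"dz": 0,"wx": 0,"wy": 0,"wz": 0,"claw": 1}])

```text
time_s: 7.7
tcp_pos: [584.8, 118.9, 159.9]
orientation: [0.996, -0.087, 0.0, -0.0]
force: [-0.9, -0.4, -0.8]
width: 0.1
grip_force: 0.0
```

```bash
python3 snap.py w4;python3 - <<'E'
from meas import *
T,c,*_=trials('w4')
for a in T: print('w4',np.round(w2t(a[:2]),1),np.round(a[2:],1))
print('gate corners px',proj(c,[np.r_[t2w(q),24] for q in [(18,-39.5),(18,39.5)]]).round(),'slot mouth/end px',proj(c,[np.r_[t2w(q),12] for q in [(40,0),(142,0)]]).round())
E
```

```text
7.7 [584.78117833 118.89090093 159.93924098] [[0.985, -0.173, 0.001], [-0.173, -0.985, 0.0], [0.001, -0.0, -1.0]] 0.08949393117883944
w4 [79.1 26.2] [25.7 40.1]
w4 [ -2.6 -62.6] [13.5 14.3]
w4 [-83.8 -45.8] [13.9 14.4]
w4 [-85.5  46. ] [19.  19.5]
gate corners px [[301. 222.]
 [390. 222.]] slot mouth/end px [[340. 238.]
 [331. 326.]]
```

View pics/w4.png

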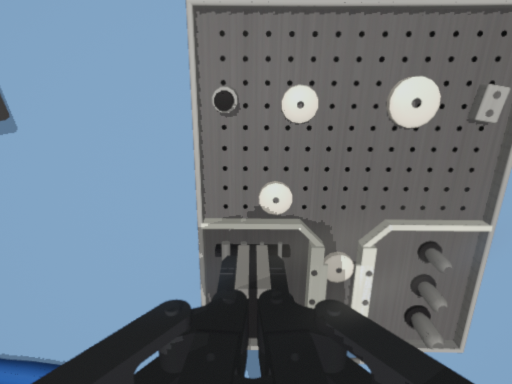

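The first trial lies in the slot mouth at (339,268). The others have not moved, and the projected gate corners match the picture. Next is trial A at (-2.5,-62.7).

```bash
python3 plan.py -4,-93,60,3 -4,-93,14.5,2 -4,-22,14.5,10 -4,-28,14.5,1 -38,-28,14.5,3 -38,0,14.5,3 42,0,14.5,12
```

```text
t 7.75 tcp tray [-21.  -82.7 159. ] F [ 0.4 -0.4 -0.5] w 0.2
-4,-93,60,3 -> [-0.0166, 0.0146, -0.1101]
-4,-93,14.5,2 -> [0.0001, 0.0001, -0.0758]
-4,-22,14.5,10 -> [-0.0042, -0.0233, 0.0]
-4,-28,14.5,1 -> [0.0032, 0.0197, 0.0001]
-38,-28,14.5,3 -> [0.0372, -0.0067, -0.0]
-38,0,14.5,3 -> [-0.0056, -0.0306, -0.0]
42,0,14.5,12 -> [-0.0219, 0.004, -0.0]
```

Call:
apply_moves(commands=[{"dx": -0.0166,"dy": 0.0146,"dz": -0.1101,"wx": 0,"wy": 0,"wz": 0,"claw": 1},{"dx": -0.0166,"dy": 0.0146,"dz": -0.1101,"wx": 0,"wy": 0,"wz": 0,"claw": 1},{"dx": -0.0166,"dy": 0.0146,"dz": -0.1101,"wx": 0,"wy": 0,"wz": 0,"claw": 1},{"dx": 0,"dy": 0,"dz": -0.077,"wx": 0,"wy": 0,"wz": 0,"claw": 1},{"dx": 0,"dy": 0,"dz": -0.077,"wx": 0,"wy": 0,"wz": 0,"claw": 1},{"dx": 0,"dy": 0,"dz": 0,"wx": 0,"wy": 0,"wz": 0,"claw": 1},{"dx": 0,"dy": 0,"dz": 0,"wx": 0,"wy": 0,"wz": 0,"claw": 1},{"dx": 0,"dy": 0,"dz": 0,"wx": 0,"wy": 0,"wz": 0,"claw": 1}])

```text
time_s: 8.55
tcp_pos: [569.0, 131.3, 13.8]
orientation: [0.996, -0.087, -0.001, 0.0]
force: [-0.5, 0.6, -0.6]
width: 0.1
grip_force: 0.0
```

```bash
python3 plan.py -4,-22,14.5,10 -4,-28,14.5,1 -38,-28,14.5,3 -38,0,14.5,3 42,0,14.5,12
```

```text
t 8.55 tcp tray [ -3.8 -92.6  13.8] F [-0.5  0.6 -0.6] w 0.1
-4,-22,14.5,10 -> [-0.0041, -0.0232, 0.0002]
-4,-28,14.5,1 -> [0.0033, 0.0199, 0.0004]
-38,-28,14.5,3 -> [0.0372, -0.0067, 0.0]
-38,0,14.5,3 -> [-0.0056, -0.0307, 0.0]
42,0,14.5,12 -> [-0.0219, 0.004, 0.0]
```

Call:
apply_moves(commands=[{"dx": -0.0041,"dy": -0.0232,"dz": 0.001,"wx": 0,"wy": 0,"wz": 0,"claw": 1},{"dx": -0.0041,"dy": -0.0232,"dz": 0.001,"wx": 0,"wy": 0,"wz": 0,"claw": 1},{"dx": -0.0041,"dy": -0.0232,"dz": 0,"wx": 0,"wy": 0,"wz": 0,"claw": 1},{"dx": -0.0041,"dy": -0.0232,"dz": 0,"wx": 0,"wy": 0,"wz": 0,"claw": 1},{"dx": -0.0041,"dy": -0.0232,"dz": 0,"wx": 0,"wy": 0,"wz": 0,"claw": 1},{"dx": -0.0041,"dy": -0.0232,"dz": 0,"wx": 0,"wy": 0,"wz": 0,"claw": 1},{"dx": -0.0041,"dy": -0.0232,"dz": 0,"wx": 0,"wy": 0,"wz": 0,"claw": 1},{"dx": -0.0041,"dy": -0.0232,"dz": 0,"wx": 0,"wy": 0,"wz": 0,"claw": 1},{"dx": -0.0041,"dy": -0.0232,"dz": 0,"wx": 0,"wy": 0,"wz": 0,"claw": 1},{"dx": -0.0041,"dy": -0.0232,"dz": 0,"wx": 0,"wy": 0,"wz": 0,"claw": 1},{"dx": 0,"dy": 0,"dz": 0,"wx": 0,"wy": 0,"wz": 0,"claw": 1},{"dx": 0.0033,"dy": 0.0199,"dz": 0,"wx": 0,"wy": 0,"wz": 0,"claw": 1},{"dx": 0.0372,"dy": -0.0067,"dz": 0,"wx": 0,"wy": 0,"wz": 0,"claw": 1},{"dx": 0.0372,"dy": -0.0067,"dz": 0,"wx": 0,"wy": 0,"wz": 0,"claw": 1},{"dx": 0.0372,"dy": -0.0067,"dz": 0,"wx": 0,"wy": 0,"wz": 0,"claw": 1},{"dx": 0,"dy": 0,"dz": 0,"wx": 0,"wy": 0,"wz": 0,"claw": 1},{"dx": 0,"dy": 0,"dz": 0,"wx": 0,"wy": 0,"wz": 0,"claw": 1}])

```text
time_s: 10.25
tcp_pos: [591.9, 62.5, 15.0]
orientation: [0.996, -0.087, -0.0, 0.0]
force: [-0.4, -0.7, 0.0]
width: -0.5
grip_force: 0.0
```

```bash
python3 plan.py -38,0,14.5,3 42,0,14.5,12; python3 snap.py w5;python3 - <<'E'
from meas import *
T,c,*_=trials('w5')
for a in T: print('w5',np.round(w2t(a[:2]),1),np.round(a[2:],1))
E
```

```text
t 10.25 tcp tray [-38.6 -29.   15. ] F [-0.4 -0.7  0. ] w -0.5
-38,0,14.5,3 -> [-0.0064, -0.0316, -0.0006]
42,0,14.5,12 -> [-0.0219, 0.004, 0.0]
10.25 [591.91806638  62.46473487  15.0325745 ] [[0.985, -0.173, -0.0], [-0.173, -0.985, 0.0], [-0.0, 0.0, -1.0]] -0.5020361217871737
w5 [-83.7 -45.7] [14.3 14.6]
w5 [-85.2  46. ] [19.4 19.8]
```

Call:
apply_moves(commands=[{"dx": -0.0064,"dy": -0.0316,"dz": -0.0006,"wx": 0,"wy": 0,"wz": 0,"claw": 1},{"dx": -0.0064,"dy": -0.0316,"dz": -0.0006,"wx": 0,"wy": 0,"wz": 0,"claw": 1},{"dx": -0.0064,"dy": -0.0316,"dz": -0.0006,"wx": 0,"wy": 0,"wz": 0,"claw": 1},{"dx": 0,"dy": 0,"dz": 0,"wx": 0,"wy": 0,"wz": 0,"claw": 1},{"dx": -0.0219,"dy": 0.004,"dz": 0,"wx": 0,"wy": 0,"wz": 0,"claw": 1},{"dx": -0.0219,"dy": 0.004,"dz": 0,"wx": 0,"wy": 0,"wz": 0,"claw": 1},{"dx": -0.0219,"dy": 0.004,"dz": 0,"wx": 0,"wy": 0,"wz": 0,"claw": 1},{"dx": -0.0219,"dy": 0.004,"dz": 0,"wx": 0,"wy": 0,"wz": 0,"claw": 1},{"dx": -0.0219,"dy": 0.004,"dz": 0,"wx": 0,"wy": 0,"wz": 0,"claw": 1},{"dx": -0.0219,"dy": 0.004,"dz": 0,"wx": 0,"wy": 0,"wz": 0,"claw": 1},{"dx": -0.0219,"dy": 0.004,"dz": 0,"wx": 0,"wy": 0,"wz": 0,"claw": 1},{"dx": -0.0219,"dy": 0.004,"dz": 0,"wx": 0,"wy": 0,"wz": 0,"claw": 1},{"dx": -0.0219,"dy": 0.004,"dz": 0,"wx": 0,"wy": 0,"wz": 0,"claw": 1}])

```text
time_s: 11.6
tcp_pos: [526.4, 44.7, 14.7]
orientation: [0.996, -0.087, 0.0, -0.0]
force: [-0.2, 0.5, 0.2]
width: 0.2
grip_force: 0.1
```

```bash
python3 plan.py 42,0,14.5,4 0,0,40,3 -55,0,160,3 -118,-46,60,4 -118,-46,14.5,2
```

```text
t 11.6 tcp tray [22.6  0.1 14.7] F [-0.2  0.5  0.2] w 0.2
42,0,14.5,4 -> [-0.0159, 0.003, -0.0002]
0,0,40,3 -> [0.0459, -0.0084, 0.0284]
-55,0,160,3 -> [0.0602, -0.0109, 0.1333]
-118,-46,60,4 -> [0.0585, 0.0284, -0.0833]
-118,-46,14.5,2 -> [-0.0, -0.0001, -0.0759]
```

Call:
apply_moves(commands=[{"dx": -0.016,"dy": 0.003,"dz": 0,"wx": 0,"wy": 0,"wz": 0,"claw": 1},{"dx": -0.016,"dy": 0.003,"dz": 0,"wx": 0,"wy": 0,"wz": 0,"claw": 1},{"dx": -0.016,"dy": 0.003,"dz": 0,"wx": 0,"wy": 0,"wz": 0,"claw": 1},{"dx": -0.016,"dy": 0.003,"dz": 0,"wx": 0,"wy": 0,"wz": 0,"claw": 1},{"dx": 0,"dy": 0,"dz": 0,"wx": 0,"wy": 0,"wz": 0,"claw": 1},{"dx": 0.0452,"dy": -0.0083,"dz": 0.0283,"wx": 0,"wy": 0,"wz": 0,"claw": 1},{"dx": 0.0452,"dy": -0.0083,"dz": 0.0283,"wx": 0,"wy": 0,"wz": 0,"claw": 1},{"dx": 0.0452,"dy": -0.0083,"dz": 0.0283,"wx": 0,"wy": 0,"wz": 0,"claw": 1},{"dx": 0.03,"dy": 0.065,"dz": 0.1,"wx": 0,"wy": 0,"wz": 0,"claw": 1},{"dx": 0.03,"dy": 0.065,"dz": 0.1,"wx": 0,"wy": 0,"wz": 0,"claw": 1},{"dx": 0.03,"dy": 0.065,"dz": 0.1,"wx": 0,"wy": 0,"wz": 0,"claw": 1},{"dx": 0.03,"dy": 0.065,"dz": 0.1,"wx": 0,"wy": 0,"wz": 0,"claw": 1},{"dx": 0,"dy": 0,"dz": 0,"wx": 0,"wy": 0,"wz": 0,"claw": 1},{"dx": 0,"dy": 0,"dz": 0,"wx": 0,"wy": 0,"wz": 0,"claw": 1},{"dx": 0,"dy": 0,"dz": 0,"wx": 0,"wy": 0,"wz": 0,"claw": 1}])

```text
time_s: 13.1
tcp_pos: [583.7, 118.2, 158.9]
orientation: [0.996, -0.087, -0.001, 0.0]
force: [-1.2, 0.1, -0.4]
width: 0.2
grip_force: 0.0
```

```bash
python3 plan.py -118,-46,60,4 -118,-46,14.5,2 -62,-46,14.5,8; python3 snap.py w6;python3 - <<'E'
from meas import *
T,c,*_=trials('w6')
for a in T: print('w6',np.round(w2t(a[:2]),1),np.round(a[2:],1))
E
```

```text
t 13.1 tcp tray [-20.6 -82.3 158.9] F [-1.2  0.1 -0.4] w 0.2
-118,-46,60,4 -> [0.0745, -0.0443, -0.0824]
-118,-46,14.5,2 -> [-0.0, -0.0, -0.0759]
-62,-46,14.5,8 -> [-0.023, 0.0042, 0.0]
13.1 [583.65345372 118.16206113 158.89067654] [[0.985, -0.174, -0.002], [-0.174, -0.985, -0.0], [-0.002, 0.001, -1.0]] 0.1656020892400237
w6 [80. 26.] [25.9 40.1]
w6 [-83.8 -45.8] [13.9 14.5]
w6 [-85.4  46. ] [19.  19.5]
```

View pics/w6.png

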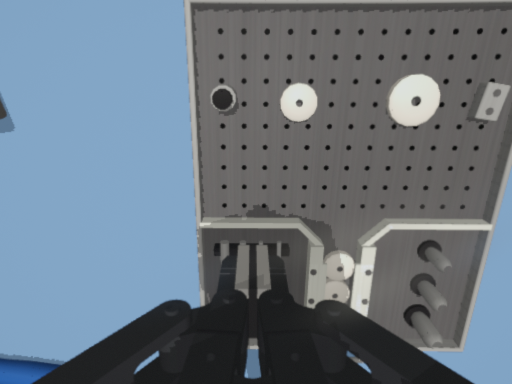

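Two trials now sit in the slot, at (339,266) and (335,293), and everything else is in place. The last is trial C at (-83.8,-45.8): an x-push clear of the sleeve first, then y, then x again.

Call:
apply_moves(commands=[{"dx": 0.0745,"dy": -0.0443,"dz": -0.0824,"wx": 0,"wy": 0,"wz": 0,"claw": 1},{"dx": 0.0745,"dy": -0.0443,"dz": -0.0824,"wx": 0,"wy": 0,"wz": 0,"claw": 1},{"dx": 0.0745,"dy": -0.0443,"dz": -0.0824,"wx": 0,"wy": 0,"wz": 0,"claw": 1},{"dx": 0.0745,"dy": -0.0443,"dz": -0.0824,"wx": 0,"wy": 0,"wz": 0,"claw": 1},{"dx": 0,"dy": 0,"dz": -0.0765,"wx": 0,"wy": 0,"wz": 0,"claw": 1},{"dx": 0,"dy": 0,"dz": -0.0765,"wx": 0,"wy": 0,"wz": 0,"claw": 1},{"dx": 0,"dy": 0,"dz": 0,"wx": 0,"wy": 0,"wz": 0,"claw": 1},{"dx": 0,"dy": 0,"dz": 0,"wx": 0,"wy": 0,"wz": 0,"claw": 1},{"dx": 0,"dy": 0,"dz": 0,"wx": 0,"wy": 0,"wz": 0,"claw": 1}])

```text
time_s: 14.05
tcp_pos: [673.3, 65.1, 14.7]
orientation: [0.996, -0.087, -0.001, 0.0]
force: [0.0, 0.5, 0.5]
width: 0.1
grip_force: 0.0
```

```bash
python3 plan.py -54,-46,14.5,9 -62,-46,14.5,1 -62,-80,14.5,3 -29,-80,14.5,3
```

```text
t 14.05 tcp tray [-118.2  -46.2   14.7] F [0.  0.5 0.5] w 0.1
-54,-46,14.5,9 -> [-0.0234, 0.0042, -0.0001]
-62,-46,14.5,1 -> [0.0261, -0.0049, 0.0003]
-62,-80,14.5,3 -> [0.0067, 0.0372, 0.0]
-29,-80,14.5,3 -> [-0.036, 0.0065, 0.0]
```

Call:
apply_moves(commands=[{"dx": -0.0234,"dy": 0.0042,"dz": 0,"wx": 0,"wy": 0,"wz": 0,"claw": 1},{"dx": -0.0234,"dy": 0.0042,"dz": 0,"wx": 0,"wy": 0,"wz": 0,"claw": 1},{"dx": -0.0234,"dy": 0.0042,"dz": 0,"wx": 0,"wy": 0,"wz": 0,"claw": 1},{"dx": -0.0234,"dy": 0.0042,"dz": 0,"wx": 0,"wy": 0,"wz": 0,"claw": 1},{"dx": -0.0234,"dy": 0.0042,"dz": 0,"wx": 0,"wy": 0,"wz": 0,"claw": 1},{"dx": -0.0234,"dy": 0.0042,"dz": 0,"wx": 0,"wy": 0,"wz": 0,"claw": 1},{"dx": -0.0234,"dy": 0.0042,"dz": 0,"wx": 0,"wy": 0,"wz": 0,"claw": 1},{"dx": -0.0234,"dy": 0.0042,"dz": 0,"wx": 0,"wy": 0,"wz": 0,"claw": 1},{"dx": -0.0234,"dy": 0.0042,"dz": 0,"wx": 0,"wy": 0,"wz": 0,"claw": 1},{"dx": 0,"dy": 0,"dz": 0,"wx": 0,"wy": 0,"wz": 0,"claw": 1},{"dx": 0.0261,"dy": -0.0049,"dz": 0,"wx": 0,"wy": 0,"wz": 0,"claw": 1},{"dx": 0.0067,"dy": 0.0372,"dz": 0,"wx": 0,"wy": 0,"wz": 0,"claw": 1},{"dx": 0.0067,"dy": 0.0372,"dz": 0,"wx": 0,"wy": 0,"wz": 0,"claw": 1},{"dx": 0.0067,"dy": 0.0372,"dz": 0,"wx": 0,"wy": 0,"wz": 0,"claw": 1},{"dx": 0,"dy": 0,"dz": 0,"wx": 0,"wy": 0,"wz": 0,"claw": 1},{"dx": 0,"dy": 0,"dz": 0,"wx": 0,"wy": 0,"wz": 0,"claw": 1},{"dx": 0,"dy": 0,"dz": 0,"wx": 0,"wy": 0,"wz": 0,"claw": 1}])

```text
time_s: 15.75
tcp_pos: [624.4, 108.8, 15.3]
orientation: [0.996, -0.087, -0.0, 0.0]
force: [-0.3, 0.1, -0.5]
width: 0.2
grip_force: 0.0
```

```bash
python3 plan.py -29,-80,14.5,3 -29,-22,14.5,8 -29,-28,14.5,1 -66,-28,14.5,3; python3 snap.py w7;python3 - <<'E'
from meas import *
T,c,*_=trials('w7')
for a in T: print('w7',np.round(w2t(a[:2]),1),np.round(a[2:],1))
E
```

```text
t 15.75 tcp tray [-62.3 -80.4  15.3] F [-0.3  0.1 -0.5] w 0.2
-29,-80,14.5,3 -> [-0.0365, 0.0062, -0.0009]
-29,-22,14.5,8 -> [-0.0043, -0.0238, 0.0]
-29,-28,14.5,1 -> [0.0034, 0.0198, 0.0001]
-66,-28,14.5,3 -> [0.0404, -0.0073, -0.0]
15.75 [624.41414502 108.77533422  15.28968332] [[0.985, -0.173, -0.0], [-0.173, -0.985, -0.0], [-0.0, 0.0, -1.0]] 0.1697019677974108
w7 [ -83.6 -132.5] [5.6 8.4]
w7 [-82.4  34.6] [ 9.6 14.4]
```

Call:
apply_moves(commands=[{"dx": -0.0365,"dy": 0.0062,"dz": -0.0005,"wx": 0,"wy": 0,"wz": 0,"claw": 1},{"dx": -0.0365,"dy": 0.0062,"dz": -0.0005,"wx": 0,"wy": 0,"wz": 0,"claw": 1},{"dx": -0.0365,"dy": 0.0062,"dz": -0.0005,"wx": 0,"wy": 0,"wz": 0,"claw": 1},{"dx": 0,"dy": 0,"dz": 0,"wx": 0,"wy": 0,"wz": 0,"claw": 1},{"dx": -0.0043,"dy": -0.0238,"dz": 0,"wx": 0,"wy": 0,"wz": 0,"claw": 1},{"dx": -0.0043,"dy": -0.0238,"dz": 0,"wx": 0,"wy": 0,"wz": 0,"claw": 1},{"dx": -0.0043,"dy": -0.0238,"dz": 0,"wx": 0,"wy": 0,"wz": 0,"claw": 1},{"dx": -0.0043,"dy": -0.0238,"dz": 0,"wx": 0,"wy": 0,"wz": 0,"claw": 1},{"dx": -0.0043,"dy": -0.0238,"dz": 0,"wx": 0,"wy": 0,"wz": 0,"claw": 1},{"dx": -0.0043,"dy": -0.0238,"dz": 0,"wx": 0,"wy": 0,"wz": 0,"claw": 1},{"dx": -0.0043,"dy": -0.0238,"dz": 0,"wx": 0,"wy": 0,"wz": 0,"claw": 1},{"dx": -0.0043,"dy": -0.0238,"dz": 0,"wx": 0,"wy": 0,"wz": 0,"claw": 1},{"dx": 0,"dy": 0,"dz": 0,"wx": 0,"wy": 0,"wz": 0,"claw": 1},{"dx": 0.0034,"dy": 0.0198,"dz": 0,"wx": 0,"wy": 0,"wz": 0,"claw": 1},{"dx": 0.0404,"dy": -0.0073,"dz": 0,"wx": 0,"wy": 0,"wz": 0,"claw": 1},{"dx": 0.0404,"dy": -0.0073,"dz": 0,"wx": 0,"wy": 0,"wz": 0,"claw": 1},{"dx": 0.0404,"dy": -0.0073,"dz": 0,"wx": 0,"wy": 0,"wz": 0,"claw": 1},{"dx": 0,"dy": 0,"dz": 0,"wx": 0,"wy": 0,"wz": 0,"claw": 1},{"dx": 0,"dy": 0,"dz": 0,"wx": 0,"wy": 0,"wz": 0,"claw": 1},{"dx": 0,"dy": 0,"dz": 0,"wx": 0,"wy": 0,"wz": 0,"claw": 1}])

```text
time_s: 17.8
tcp_pos: [618.1, 57.2, 14.8]
orientation: [0.996, -0.087, -0.0, 0.0]
force: [0.1, 0.3, -0.2]
width: -0.0
grip_force: 0.0
```

```bash
python3 plan.py -66,0,14.5,3 20,0,14.5,12 37,0,14.5,4
```

```text
t 17.8 tcp tray [-65.3 -28.5  14.8] F [ 0.1  0.3 -0.2] w -0.0
-66,0,14.5,3 -> [-0.0049, -0.0313, -0.0003]
20,0,14.5,12 -> [-0.0235, 0.0043, 0.0]
37,0,14.5,4 -> [-0.014, 0.0024, 0.0]
```

Call:
apply_moves(commands=[{"dx": -0.0049,"dy": -0.0313,"dz": -0.0003,"wx": 0,"wy": 0,"wz": 0,"claw": 1},{"dx": -0.0049,"dy": -0.0313,"dz": -0.0003,"wx": 0,"wy": 0,"wz": 0,"claw": 1},{"dx": -0.0049,"dy": -0.0313,"dz": -0.0003,"wx": 0,"wy": 0,"wz": 0,"claw": 1},{"dx": 0,"dy": 0,"dz": 0,"wx": 0,"wy": 0,"wz": 0,"claw": 1},{"dx": -0.0235,"dy": 0.0043,"dz": 0,"wx": 0,"wy": 0,"wz": 0,"claw": 1},{"dx": -0.0235,"dy": 0.0043,"dz": 0,"wx": 0,"wy": 0,"wz": 0,"claw": 1},{"dx": -0.0235,"dy": 0.0043,"dz": 0,"wx": 0,"wy": 0,"wz": 0,"claw": 1},{"dx": -0.0235,"dy": 0.0043,"dz": 0,"wx": 0,"wy": 0,"wz": 0,"claw": 1},{"dx": -0.0235,"dy": 0.0043,"dz": 0,"wx": 0,"wy": 0,"wz": 0,"claw": 1},{"dx": -0.0235,"dy": 0.0043,"dz": 0,"wx": 0,"wy": 0,"wz": 0,"claw": 1},{"dx": -0.0235,"dy": 0.0043,"dz": 0,"wx": 0,"wy": 0,"wz": 0,"claw": 1},{"dx": -0.0235,"dy": 0.0043,"dz": 0,"wx": 0,"wy": 0,"wz": 0,"claw": 1},{"dx": -0.0235,"dy": 0.0043,"dz": 0,"wx": 0,"wy": 0,"wz": 0,"claw": 1},{"dx": -0.0235,"dy": 0.0043,"dz": 0,"wx": 0,"wy": 0,"wz": 0,"claw": 1},{"dx": 0,"dy": 0,"dz": 0,"wx": 0,"wy": 0,"wz": 0,"claw": 1}])

```text
time_s: 19.3
tcp_pos: [542.9, 41.7, 14.6]
orientation: [0.996, -0.087, -0.0, 0.0]
force: [-0.2, -0.6, -0.5]
width: 0.2
grip_force: 0.0
```

```bash
python3 plan.py 37,0,14.5,6
```

```text
t 19.3 tcp tray [ 5.9  0.2 14.6] F [-0.2 -0.6 -0.5] w 0.2
37,0,14.5,6 -> [-0.017, 0.0032, -0.0]
```

Last 31 mm now, then lift to the look pose.

Call:
apply_moves(commands=[{"dx": -0.017,"dy": 0.0032,"dz": 0,"wx": 0,"wy": 0,"wz": 0,"claw": 1},{"dx": -0.017,"dy": 0.0032,"dz": 0,"wx": 0,"wy": 0,"wz": 0,"claw": 1},{"dx": -0.017,"dy": 0.0032,"dz": 0,"wx": 0,"wy": 0,"wz": 0,"claw": 1},{"dx": -0.017,"dy": 0.0032,"dz": 0,"wx": 0,"wy": 0,"wz": 0,"claw": 1},{"dx": -0.017,"dy": 0.0032,"dz": 0,"wx": 0,"wy": 0,"wz": 0,"claw": 1},{"dx": -0.017,"dy": 0.0032,"dz": 0,"wx": 0,"wy": 0,"wz": 0,"claw": 1},{"dx": 0,"dy": 0,"dz": 0,"wx": 0,"wy": 0,"wz": 0,"claw": 1},{"dx": 0,"dy": 0,"dz": 0,"wx": 0,"wy": 0,"wz": 0,"claw": 1}])

```text
time_s: 20.1
tcp_pos: [513.2, 47.3, 14.7]
orientation: [0.996, -0.087, -0.0, -0.0]
force: [0.3, 0.6, -0.3]
width: -0.1
grip_force: 0.0
```

Call:
apply_moves(commands=[{"dx": 0.0452,"dy": -0.0083,"dz": 0.0283,"wx": 0,"wy": 0,"wz": 0,"claw": 1},{"dx": 0.0452,"dy": -0.0083,"dz": 0.0283,"wx": 0,"wy": 0,"wz": 0,"claw": 1},{"dx": 0.0452,"dy": -0.0083,"dz": 0.0283,"wx": 0,"wy": 0,"wz": 0,"claw": 1},{"dx": 0.03,"dy": 0.075,"dz": 0.1,"wx": 0,"wy": 0,"wz": 0,"claw": 1},{"dx": 0.03,"dy": 0.075,"dz": 0.1,"wx": 0,"wy": 0,"wz": 0,"claw": 1},{"dx": 0.03,"dy": 0.075,"dz": 0.1,"wx": 0,"wy": 0,"wz": 0,"claw": 1},{"dx": 0.03,"dy": 0.075,"dz": 0.1,"wx": 0,"wy": 0,"wz": 0,"claw": 1},{"dx": 0.03,"dy": 0.075,"dz": 0.05,"wx": 0,"wy": 0,"wz": 0,"claw": 1},{"dx": 0,"dy": 0,"dz": 0,"wx": 0,"wy": 0,"wz": 0,"claw": 1},{"dx": 0,"dy": 0,"dz": 0,"wx": 0,"wy": 0,"wz": 0,"claw": 1},{"dx": 0,"dy": 0,"dz": 0,"wx": 0,"wy": 0,"wz": 0,"claw": 1}])

```text
time_s: 21.2
tcp_pos: [598.2, 151.4, 174.0]
orientation: [0.996, -0.087, -0.001, 0.0]
force: [0.5, 0.7, -1.0]
width: -0.2
grip_force: 0.0
```

```bash
python3 snap.py w8;python3 - <<'E'
from meas import *
T,c,p,*_=trials('w8')
for a in T: print('w8',np.round(w2t(a[:2]),1),np.round(a[2:],1))
P=[(40,-17),(40,17),(53,0),(142,0)]
u=proj(c,[np.r_[t2w(q),19.] for q in P]);print(u.round())
x0,y0=u.min(0).astype(int)-60;q=p[max(y0,0):y0+200,max(x0,0):x0+200];print(x0,y0,q.shape);cv2.imwrite('pics/w8c.png',cv2.resize(q,None,fx=3,fy=3,interpolation=cv2.INTER_CUBIC))
E
```

```text
21.2 [598.19842303 151.4367316  173.95421132] [[0.985, -0.174, -0.002], [-0.174, -0.985, -0.001], [-0.002, 0.001, -1.0]] -0.1598378656728502
w8 [89.1  7. ] [40.  58.5]
w8 [-85.4  46.1] [18.8 19.3]
[[356. 241.]
 [391. 241.]
 [372. 253.]
 [362. 327.]]
295 181 (200, 200, 3)
```

View pics/w8c.png

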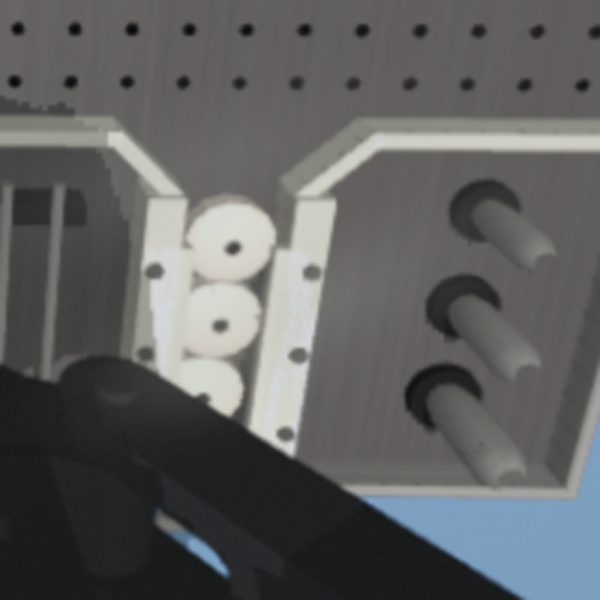

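The crop shows all three trials in a row in the slot, at crop (232,240), (220,320) and (205,390). The rear edge of the last one projects to tray x ≈ 47, past the mouth at 40. The arm is clear of everything, so I'm handing in.

```bash
python3 -c "
from station import ctrl
print(ctrl.hand_in())"
```

```text
the job is handed in; nothing more can be done
None
```

All three small patella trials lie in a row fully inside the slot (last one's rear edge about 7 mm past the mouth), the large trial, sleeve and augment were left where they were, and the job was handed in at about 21 s; no verdict was returned.

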